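# Open the child lock and hold the tablet tray at the mark

### The arm

A 6-joint arm with a two-finger parallel gripper is mounted at the origin on a cart in front of the work surface, level with it; the furniture and walls round the work are solid. World frame = base frame: x ahead of the robot, y to its left, z up, the work surface at z = 0. Lengths are in m, angles in rad, forces in N, time in s.
With the tool pointing down it reaches from about 0.25 to 0.775 m from the base axis. Payload 4 kg.
Tool frame: the origin (TCP) lies midway between the tips of the shut fingers; the grasp point (between the pads) lies grip_point_offset behind it (grip_point_offset is the distance from the TCP to the grasp point, in m); z points along the fingers, y is the line along which they close (so a half turn about z gives the same grasp; the last joint's range is limited). The gripper opens to 94 mm and grips with 3 to 60 N. Pads are 16 mm wide; open, the fingers measure 119 mm over their backs; the gripper's body (75 mm by 177 mm) begins 78 mm behind the grasp point.
Start: joints at [-0.103, 0.087, 1.371, -0, 1.684, -0.103], TCP at [0.55, -0, 0.206] pointing down, gripper open.
Joint ranges: [-3.1, 3.1], [-0.76, 2.03], [0.27, 2.55], [-1.08, 4.22], [0.17, 2.65], [-2.57, 2.57]. Speed limits (rad/s): [2.79, 2.79, 3.14, 3.14, 3.14, 3.14].

### API

Orientations are given as [roll, pitch, yaw] about the fixed x, y, z axes, in that order (R = Rz(yaw) Ry(pitch) Rx(roll)).
In Python, from bench import * gives the robot as it stands. The module is installed in compiled form; this text tells all that it offers.
- The arm moves only by the tool apply_moves, never from a script. Its argument "commands" is a list of rows, each a list of 7 numbers: the turn, a rotation vector about the world's x, y, z in rad, then the shift along the world's x, y, z in m, then the opening in per cent of the stroke, from 0 (shut) to 100 (fully open). In form: [[ax, ay, az, x, y, z, jaw], ...]. A call has exactly 5 rows; each row is the pose to reach, as a shift and turn from the pose commanded when the call began; what a row does not reach only later rows make up. A row lasts 1/10 s, in which the tool goes at most 50 mm and 8.59 degrees, less where a joint would pass 70% of its speed; a pose out of reach is approached as far as the arm can. A call with a gripper value outside its range is refused whole. The fingers move at their own pace and stop on an object; the grip force is fixed at half the most. Time passes only in rows, so rows that repeat a pose let the fingers close, or fill a call up. It gives the time, the measured TCP pose, the force, the opening and the grip force at its end, in the units of the state.
- get_obs(): the state, without advancing time (a new reading comes with each control period).
- snapshot(name): name is "scene" or "side" or "wrist"; returns a dict with "pixels" (400x640x3 uint8, red, green, blue), "vertical_fov" (degrees; the focal length in pixels is half the picture's height over the tangent of half this angle, whatever the lens; pixels are square), "cx", "cy" (the principal point, pixels), "rvec" (rotation vector, rad) and "tvec" (3), from world to camera coordinates, as OpenCV has them. Camera axes: x right, y down, z forward; pixel columns grow to the right and rows downward; lengths in m; the calibration is good to about 2 mm. A picture is of the moment at which its call begins. There is no depth.
- close_job(): hands the job in; it is judged then, once.
Trained networks look in the newest picture that a camera, given by its name, has taken for a name from the list of things; names that differ only in an ending like _2 or _b are one class to them, and where a whole thing is asked for, a point or a joint stands for the part that bears it (a point fixed in the world has none). Each returns a list of dicts, best first, with "score" (0 to 1); they miss things now and then, are a little off and sometimes report something else, mostly with a low value. They report only what shows in the picture. A call takes as long as a camera call.
- masks_of(camera, query): "mask" (400x640 bool, what is visible of it) and "extent" ([left, top, right, bottom] in pixels, round what is visible of it).
- place_of(camera, query): "pixel" ([column, row] in pixels: a listed point, or the origin of a listed thing).
The state is a dict: "time": time; "joint_positions": joint angles; "qvel": joint speeds; "joint_torque": joint torques, N m; "tool_pos": TCP position; "ee_rot": TCP orientation; "wrist_force": force on the tool from outside, world axes, zero at the start; "wrist_torque": the same for the moment, N m; "width": finger opening in m; "finger_force": force on a finger pad.
Only numpy, scipy, OpenCV 4.12 (cv2) and the standard library are available. Lean on these libraries where they do the work, as an engineer would, in place of code of your own. Each camera call takes 0.05 s, during which the arm holds its last target. There are 200 camera calls.

### The job

Get a dishwasher tablet ready for me: push down the child-lock knob on top of the tablet box, turn it anticlockwise as far as it goes and let it spring up again. Then pull the spring-return tray out by its bar handle until the pointer on its front is level with the marker clip on the edge of the base, and keep hold of it there - finish while still holding, because the spring pulls the tray shut. Leave the marker clip, the mug, the salt shaker and the spice jar where they are.

Things in the scene. Friction and masses are not known exactly. Their poses are not given: they have to be found in the camera images.
- tablet_box: White box fixed to the worktop, tray front looking to the robot's right. Origin on the worktop under the knob's axis; -x points the way the tray comes out, z up. Box x = -93 to +60 mm, y = -65 to +65, flat roof at z = 74; a grey base plate 8 mm high, y = -68 to +68, runs on in front of it to x = -190 under the tray's path.
- lock_press (a joint): How far the lock knob is pushed down (m): 0 up, 0.006 fully down. Sprung: about 2.5 N to start, 6 N fully down. A catch keeps the knob from turning away from 0 unless it is pushed at least 5 mm down all the way.
- lock_knob (a joint): Turn of the child-lock knob (rad): 0 locked, 1.3 unlocked at its stop, growing anticlockwise seen from above; turns easily once pushed down. Near its stop (beyond 1.15) it springs up when let go and stays unlocked. While locked the tray comes out only about 6 mm.
- lock_grip (a point): Point on the knob's axis, 106 mm above the worktop with the knob up. The knob is a grey disc (44 mm across, 81 to 87 mm high) with an upright grip bar on it, 44 mm long, 13 mm thick, up to 117 mm high. This point's x axis lies along the bar's length and turns with it: along the box's x at joint value 1.3, nearly across at 0.
- tray: The sprung tray. Its origin coincides with the box's when shut and its axes are parallel to the box's; it slides along the box's -x, at most 75 mm. The spring pulls it shut with about 2.4 N when shut and 80 N/m more. White front plate 108 mm wide, 11 to 65 mm high, 8 mm thick.
- tray_handle (a point): Middle of the tray's round steel handle bar: 12 mm thick, 70 mm long along the box's y, its axis 54 mm above the worktop and 45 mm in front of the front plate's outer face (39 mm free gap behind it). The bar's end arms run back to the plate at y = -35 and +35 mm.
- pointer (a point): End of the thin black upright pointer ear (z = 14 to 30 mm) on the side of the tray's front plate (box +y side, towards the robot), 22 mm above the worktop, 3 mm thick, centred on this point in x; with the tray shut it is at x = -94 mm in the box's frame. It moves with the tray.
- marker_line (a point): Middle of the thin upright fin (3 mm thick, up to 30 mm high) of the small black marker clip on the edge of the base plate, beside the pointer's path, 25 to 55 mm in front of the shut pointer. Axes parallel to the box's. About 6 N would push the clip along the edge, but it must stay. The tray is at the mark when pointer and fin have the same x along the box.
- mug_b: Spotted white mug, 92 x 127 x 107 mm, origin under its middle; bystander, loose.
- salt_shaker: Salt shaker, 44 mm across, 90 mm high, origin under its middle; bystander, loose.
- spice_jar: Spice jar with dark lid, 44 mm across, 96 mm high, origin under its middle; bystander, loose.

How it is judged:
On the way:
1. the lock knob is unlocked and has sprung up, the tray still shut (value of joint lock_knob above 1.1 rad and value of joint lock_press below 0.003 m and x of pointer in the frame of tablet_box above -0.103 m), for 0.2 s.
At the end, for the whole second after the job is handed in: The fingers hold the tray (over 1.5 N) still, pointer within 5 mm of the marker fin along the slide; the knob is unlocked (over 1.05 rad) and up (pressed under 3 mm). Marker clip moved at most 4 mm; mug, shaker and jar upright, within 30 mm of their starts (x of pointer in the frame of marker_line between -0.005 and 0.005 m and contact force between the fingers and tray above 1.5 N and linear speed of tray below 0.01 m/s and value of joint lock_knob above 1.05 rad and value of joint lock_press below 0.003 m and distance of each of mug_b, salt_shaker, spice_jar from where it was at the start of the episode below 0.03 m and angle between each of mug_b, salt_shaker, spice_jar's own z axis and vertical below 0.2 rad); the arm keeps its last pose, push and grip.
It fails at once if the marker clip is shifted by more than 4 mm (distance of marker_line from where it was at the start of the episode above 0.004 m).
It fails at once if the spotted mug is knocked over or shifted (distance of mug_b from where it was at the start of the episode above 0.03 m or angle between mug_b's own z axis and vertical above 0.3 rad).
It fails at once if the salt shaker is knocked over or shifted (distance of salt_shaker from where it was at the start of the episode above 0.03 m or angle between salt_shaker's own z axis and vertical above 0.3 rad).
It fails at once if the spice jar is knocked over or shifted (distance of spice_jar from where it was at the start of the episode above 0.03 m or angle between spice_jar's own z axis and vertical above 0.3 rad).
It also fails if it takes over 48 s, if anything falls off the work surface, if the arm or the gripper's body presses on something with over 40 N, if the wrist force passes 120 N, or if a joint passes its speed limit or range.

## Working session

There is one attempt and no reset: what is moved stays moved. The work goes in short steps, Python scripts to look and compute and a tool call to move; the robot and the scene stay as the last step left them, time stands still between calls to the robot, and variables do not carry over. Pictures are saved under pics/ and viewed, at most 10 in all, crops included, and the job is handed in when it is done.

Besides the shell and the picture viewer there is one more tool, called after "Emit:" as name(argument=value, ...), one argument or row to a line, values as JSON. apply_moves: Moves the arm, as the interface text tells. Its arguments: {"type":"object","properties":{"commands":{"type":"array"}},"required":["commands"]}

```bash
mkdir -p pics; cat > h.py <<'E'
from bench import *
import numpy as np, cv2
def cam(s):
    f=200/np.tan(np.radians(s["vertical_fov"])/2)
    return np.array([[f,0,s["cx"]],[0,f,s["cy"]],[0,0,1]]),cv2.Rodrigues(np.array(s["rvec"],float))[0],np.array(s["tvec"],float).ravel()
def ray(s,p):
    K,R,t=cam(s); d=R.T@np.linalg.inv(K)@np.array([p[0],p[1],1.]); return -R.T@t,d/np.linalg.norm(d)
def atz(s,p,z):
    o,d=ray(s,p); return o+d*(z-o[2])/d[2]
def proj(s,X):
    K,R,t=cam(s); q=(K@(R@np.atleast_2d(X).T+t[:,None])).T; return q[:,:2]/q[:,2:]
E
python3 - <<'E'
from h import *
o=get_obs(); print({k:np.round(v,4) for k,v in o.items()})
try: print(grip_point_offset)
except Exception as e: print(e)
zs=dict(tablet_box=0,lock_grip=.106,tray_handle=.054,pointer=.022,marker_line=.022,mug_b=0,salt_shaker=0,spice_jar=0,tray=0)
ims=[]
for c in ["scene","side","wrist"]:
    s=snapshot(c); ims.append(s["pixels"]); cv2.imwrite(f"pics/{c}0.png",s["pixels"][:,:,::-1])
    print(c, -cam(s)[1].T@cam(s)[2])
    for n,z in zs.items():
        for d in place_of(c,n)[:2]: print(n,round(d["score"],2),np.round(d["pixel"],1),np.round(atz(s,d["pixel"],z),4))
E
```

```text
{'time': np.float64(0.0), 'joint_positions': array([-0.1031,  0.0879,  1.3722, -0.    ,  1.6836, -0.1031]), 'qvel': array([-0.    , -0.001 ,  0.0007, -0.0025, -0.0004,  0.0008]), 'joint_torque': array([ 1.30000e-03, -3.40183e+01, -3.02424e+01,  7.18000e-02,
        3.30000e-02, -1.00000e-04]), 'tool_pos': array([5.495e-01, 1.000e-04, 2.043e-01]), 'ee_rot': array([-3.1394e+00, -2.0000e-04,  1.5708e+00]), 'wrist_force': array([ 0.7665, -0.5412, -0.8025]), 'wrist_torque': array([-0.0328, -0.0216,  0.0011]), 'finger_force': np.float64(0.0), 'width': np.float64(0.0942)}
0.0188
scene [-0.41945208 -0.69435754  0.73896867]
tablet_box 0.67 [295.4 216.2] [0.5076 0.0933 0.    ]
lock_grip 0.68 [317.8 229.6] [ 0.359  -0.1139  0.106 ]
lock_grip 0.67 [398.4 270.4] [ 0.3386 -0.374   0.106 ]
tray_handle 0.69 [330.8 213.5] [ 0.524  -0.0414  0.054 ]
pointer 0.69 [309.5 228.1] [ 0.4527 -0.0112  0.022 ]
marker_line 0.55 [321.2 229.5] [ 0.4695 -0.0448  0.022 ]
mug_b 0.67 [235.7 183.7] [0.5476 0.431  0.    ]
salt_shaker 0.89 [396.4 270.2] [ 0.4628 -0.3156  0.    ]
salt_shaker 0.43 [238.3 185.5] [0.5434 0.4
[... 520 characters left out ...]
6  0.4358 0.    ]
salt_shaker 0.57 [380.  312.7] [ 0.4706 -0.3177 -0.    ]
spice_jar 0.92 [403.8 279.3] [ 0.5956 -0.2676 -0.    ]
tray 0.86 [304.7 223.5] [0.4816 0.0703 0.    ]
wrist [0.54984771 0.07182036 0.38432207]
tablet_box 0.81 [283.5 118.6] [0.4904 0.0803 0.    ]
tablet_box 0.37 [268.2 114.4] [0.4713 0.0854 0.    ]
lock_grip 0.79 [269.4 113.5] [0.4941 0.0824 0.106 ]
lock_grip 0.18 [285.1 118.8] [0.5082 0.0778 0.106 ]
tray_handle 0.79 [301.8 238.3] [ 0.5153 -0.0594  0.054 ]
marker_line 0.58 [253.1 228.7] [ 0.4486 -0.0588  0.022 ]
mug_b 0.27 [286.5 116.7] [0.4942 0.0826 0.    ]
salt_shaker 0.66 [278.7 376.7] [ 0.467  -0.3174 -0.    ]
spice_jar 0.9 [357.8 349.5] [ 0.5924 -0.2655  0.    ]
```

```bash
python3 - <<'E'
import cv2,numpy as np
a=cv2.imread("pics/side0.png")[140:340,230:430];b=cv2.imread("pics/wrist0.png")[60:300,180:400]
cv2.imwrite("pics/v1.png",cv2.resize(a,(600,600),interpolation=cv2.INTER_CUBIC))
cv2.imwrite("pics/v2.png",cv2.resize(b,None,fx=2.5,fy=2.5,interpolation=cv2.INTER_CUBIC))
E
```

```text
(no output)
```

View pics/v1.png

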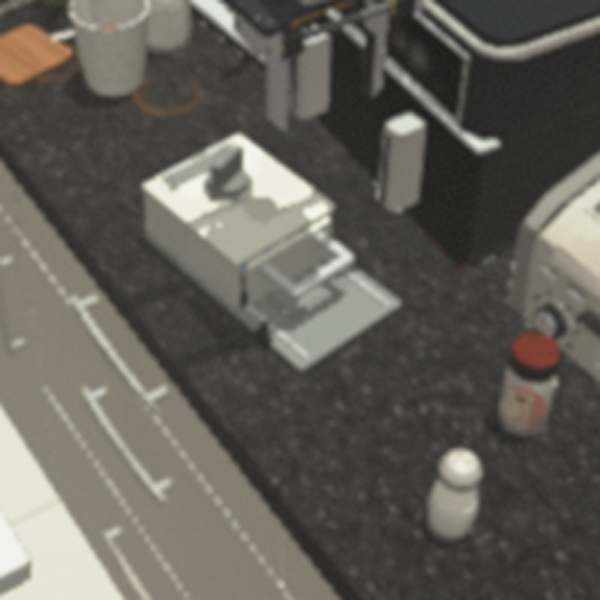

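View pics/v2.png

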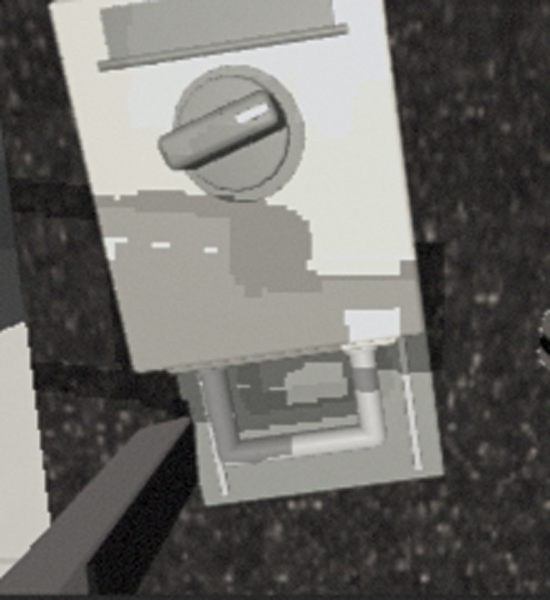

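```bash
cat >> h.py <<'E'
def b2w(p,X):
    X=np.atleast_2d(X); c,s=np.cos(p[2]),np.sin(p[2])
    return np.c_[p[0]+c*X[:,0]-s*X[:,1],p[1]+s*X[:,0]+c*X[:,1],X[:,2]]
def w2b(p,W):
    d=np.array(W[:2])-p[:2]; c,s=np.cos(p[2]),np.sin(p[2]); return np.array([c*d[0]+s*d[1],-s*d[0]+c*d[1]])
E
python3 - <<'E'
from h import *
from scipy.optimize import least_squares
W=snapshot("wrist");S=snapshot("side")
pw=[((205,505),(-.19,.068,.008)),((442,472),(-.19,-.068,.008)),((133,370),(-.093,.065,.074)),((422,333),(-.093,-.065,.074)),((222,405-272+0),(0,0,.117))]
ps=[((302,370),(-.19,.068,.008)),((402,303),(-.19,-.068,.008)),((240,132),(.06,-.065,.074)),((142,186),(.06,.065,.074)),((244,263),(-.093,.065,.074))]
PW=np.array([(180+a/2.5,60+b/2.5) for (a,b),_ in pw]);PS=np.array([(230+a/3,140+b/3) for (a,b),_ in ps])
XW=[x for _,x in pw];XS=[x for _,x in ps]
f=lambda p:np.r_[(proj(W,b2w(p,XW))-PW).ravel(),(proj(S,b2w(p,XS))-PS).ravel()]
r=least_squares(f,[.49,.084,1.71],loss='soft_l1');print(r.x,np.degrees(r.x[2]));print(f(r.x).reshape(-1,2).round(1))
p=r.x
# bar ends on the knob, wrist view, z~.117
a=atz(W,(180+170/2.5,60+150/2.5),.117);b=atz(W,(180+275/2.5,60+105/2.5),.117);print(a,b,np.degrees(np.arctan2(*(b-a)[1::-1])))
for c,s,q,z in [("side",S,"marker_line",.022),("wrist",W,"marker_line",.022),("side",S,"pointer",.022),("side",S,"tray_handle",.054),("wrist",W,"tray_handle",.054),("wrist",W,"lock_grip",.106)]:
    for d in place_of(c,q)[:1]: print(c,q,w2b(p,atz(s,d["pixel"],z)).round(4))
E
```

```text
[0.49511742 0.08375546 1.70348734] 97.6026348292994
[[-0.7  0.3]
 [ 1.1  1.7]
 [ 0.3  0.9]
 [ 2.1  0.6]
 [-0.9 -1.8]
 [-0.6 -0.4]
 [-0.  -0.3]
 [-0.3 -0.1]
 [-0.3 -1.1]
 [-2.4 -0.1]]
[0.47724635 0.07652477 0.117     ] [0.51464769 0.09155635 0.117     ] 21.895177296533454
side marker_line [-0.1362  0.061 ]
wrist marker_line [-0.1321  0.0668]
side pointer [-0.0956  0.0541]
side tray_handle [-0.1332 -0.0013]
wrist tray_handle [-0.1445  0.0021]
wrist lock_grip [0.0011 0.0028]
```

Emit:
apply_moves(
  commands=[
    [0,0,-0.15,-0.015,0.02,0,62],
    [0,0,-0.3,-0.03,0.04,0,62],
    [0,0,-0.44,-0.045,0.06,0,62],
    [0,0,-0.58,-0.055,0.083,0,62],
    [0,0,-0.7,-0.055,0.083,0,62],
  ],
)

```text
time: 2.4
tool_pos: [0.4939, 0.0853, 0.2059]
ee_rot: [-3.141, -0.001, 0.869]
wrist_force: [0.9, -1.4, 0.1]
width: 0.0593
finger_force: 0.0
```

Emit:
apply_moves(
  commands=[
    [0,0,-0.12,0,0,0,62],
    [0,0,-0.24,0,0,-0.01,62],
    [0,0,-0.36,0,0,-0.03,62],
    [0,0,-0.473,0,0,-0.046,62],
    [0,0,-0.473,0,0,-0.046,62],
  ],
)

```text
time: 2.9
tool_pos: [0.4933, 0.0829, 0.1569]
ee_rot: [-3.14, 0.005, 0.398]
wrist_force: [0.6, 0.2, -0.5]
width: 0.0585
finger_force: 0.0
```

```bash
python3 - <<'E'
from h import *
from scipy.spatial.transform import Rotation as Ro
o=get_obs();R=Ro.from_euler('xyz',o["ee_rot"]).as_matrix();print(o["time"],o["tool_pos"],np.degrees(np.arctan2(R[1,1],R[0,1])),o["width"],o["wrist_force"])
p=np.array([.4951,.0836,1.7035])
for c in ["wrist","side","scene"]:
    s=snapshot(c);cv2.imwrite(f"pics/{c}1.png",s["pixels"][:,:,::-1])
    for q,z in [("lock_grip",.106),("marker_line",.022),("pointer",.022),("tray_handle",.054),("tablet_box",0)]:
        for d in place_of(c,q)[:1]: print(c,q,round(d["score"],2),np.round(d["pixel"]),atz(s,d["pixel"],z).round(4),w2b(p,atz(s,d["pixel"],z)).round(4))
a=cv2.imread("pics/wrist1.png");cv2.imwrite("pics/v3.png",a)
E
```

```text
2.9 [0.49332241 0.08292113 0.15687879] -67.19155342984043 0.05845627592827693 [ 0.59219025  0.24344505 -0.51560872]
wrist lock_grip 0.82 [326. 216.] [0.492  0.0855 0.106 ] [0.0023 0.0028]
wrist marker_line 0.46 [425. 271.] [ 0.45   -0.0569  0.022 ] [-0.1333  0.0633]
wrist tray_handle 0.97 [465. 235.] [ 0.5126 -0.0583  0.054 ] [-0.143   0.0014]
wrist tablet_box 0.63 [329. 190.] [0.4911 0.0832 0.    ] [0.0001 0.004 ]
side lock_grip 0.57 [318. 248.] [ 0.4058 -0.123   0.106 ] [-0.1929  0.1159]
side marker_line 0.39 [318. 247.] [ 0.4512 -0.0546  0.022 ] [-0.1312  0.0618]
side pointer 0.89 [313. 238.] [ 0.4582 -0.0144  0.022 ] [-0.0922  0.0495]
side tablet_box 0.96 [308. 216.] [0.5097 0.0934 0.    ] [ 0.0078 -0.0158]
scene lock_grip 0.71 [296. 190.] [0.4993 0.0822 0.106 ] [-0.0019 -0.004 ]
scene marker_line 0.41 [319. 231.] [ 0.4589 -0.0426  0.022 ] [-0.1203  0.0526]
scene tray_handle 0.86 [330. 213.] [ 0.5237 -0.04    0.054 ] [-0.1263 -0.012 ]
scene tablet_box 0.6 [321. 230.] [ 0.4947 -0.0252  0.    ] [-0.1078  0.0147]
```

View pics/v3.png

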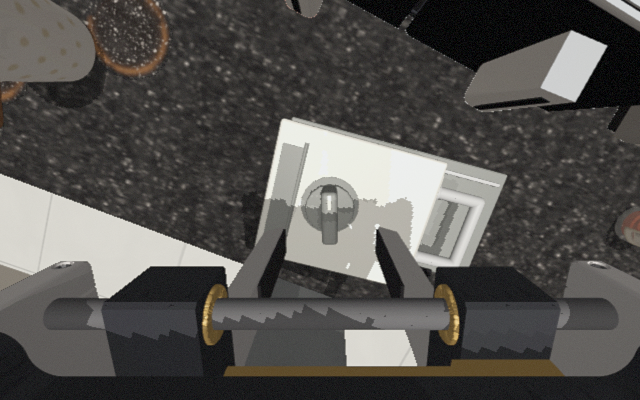

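Emit:
apply_moves(
  commands=[
    [0,0,0,0.001,0.001,-0.03,62],
    [0,0,0,0.001,0.001,-0.055,62],
    [0,0,0,0.001,0.001,-0.066,62],
    [0,0,0,0.001,0.001,-0.067,40],
    [0,0,0,0.001,0.001,-0.067,10],
  ],
)

```text
time: 4.3
tool_pos: [0.4964, 0.084, 0.0931]
ee_rot: [3.141, -0.001, 0.398]
wrist_force: [0.6, 0.4, 1.0]
width: 0.0458
finger_force: 0.0
```

Emit:
apply_moves(
  commands=[
    [0,0,0,0,0,0,0],
    [0,0,0,0,0,0,0],
    [0,0,0,0,0,0,0],
    [0,0,0,0,0,0,0],
    [0,0,0,0,0,0,0],
  ],
)

```text
time: 4.8
tool_pos: [0.496, 0.0848, 0.093]
ee_rot: [-3.14, -0.001, 0.399]
wrist_force: [-1.5, 3.4, 2.9]
width: 0.0128
finger_force: 30.0
```

Gripped (12.8 mm = bar). Now I press down.

Emit:
apply_moves(
  commands=[
    [0,0,0,0,0,-0.003,0],
    [0,0,0,0,0,-0.006,0],
    [0,0,0,0,0,-0.008,0],
    [0,0,0,0,0,-0.009,0],
    [0,0,0,0,0,-0.009,0],
  ],
)

```text
time: 5.3
tool_pos: [0.4966, 0.0848, 0.087]
ee_rot: [-3.141, -0.003, 0.398]
wrist_force: [-5.1, 2.6, 16.1]
width: 0.0128
finger_force: 30.0
```

Emit:
apply_moves(
  commands=[
    [0,0,0.13,0,0,0,0],
    [0,0,0.27,0,0,0,0],
    [0,0,0.41,0,0,0,0],
    [0,0,0.55,0,0,0,0],
    [0,0,0.68,0,0,0,0],
  ],
)

```text
time: 5.8
tool_pos: [0.4957, 0.0858, 0.087]
ee_rot: [-3.14, -0.003, 1.083]
wrist_force: [-8.0, 5.8, 17.4]
width: 0.0131
finger_force: 30.0
```

Emit:
apply_moves(
  commands=[
    [0,0,0.13,0,0,0,0],
    [0,0,0.27,0,0,0,0],
    [0,0,0.41,0,0,0,0],
    [0,0,0.55,0,0,0,0],
    [0,0,0.66,0,0,0,0],
  ],
)

```text
time: 6.3
tool_pos: [0.4946, 0.0859, 0.0869]
ee_rot: [-3.14, -0.004, 1.743]
wrist_force: [-10.5, 5.2, 18.2]
width: 0.0126
finger_force: 30.4
```

```bash
python3 - <<'E'
from h import *
from scipy.spatial.transform import Rotation as Ro
o=get_obs();R=Ro.from_euler('xyz',o["ee_rot"]).as_matrix();print(o["time"],o["tool_pos"],np.degrees(np.arctan2(R[1,1],R[0,1])),o["width"],o["wrist_force"],o["wrist_torque"],o["joint_positions"])
E
```

```text
6.3 [0.49456988 0.0859299  0.08692503] 9.85209578172321 0.012591817967742997 [-10.45845925   5.17978619  18.22633805] [ 1.12994705  2.083884   -0.53197388] [ 0.0562639   0.03667931  1.66225228  0.00397351  1.44460281 -0.11618849]
```

Emit:
apply_moves(
  commands=[
    [0,0,-0.02,0,0,0.004,0],
    [0,0,-0.03,0,0,0.007,10],
    [0,0,-0.03,0,0,0.009,40],
    [0,0,-0.03,0,0,0.009,60],
    [0,0,-0.03,0,0,0.009,60],
  ],
)

```text
time: 6.8
tool_pos: [0.4962, 0.0834, 0.092]
ee_rot: [-3.142, 0.001, 1.707]
wrist_force: [-0.7, -0.6, -0.2]
width: 0.0334
finger_force: 0.0
```

Emit:
apply_moves(
  commands=[
    [0,0,0,0,0,0.003,60],
    [0,0,0,0,0,0.02,60],
    [0,0,0,0,0,0.05,60],
    [0,0,0,0,0,0.09,60],
    [0,0,0,0,0,0.12,60],
  ],
)

```text
time: 7.3
tool_pos: [0.4965, 0.0837, 0.2148]
ee_rot: [3.14, 0.001, 1.707]
wrist_force: [1.1, 0.2, -0.2]
width: 0.0563
finger_force: 0.0
```

```bash
python3 - <<'E'
from h import *
p=np.array([.4951,.0836,1.7035])
for c in ["wrist","side"]:
    s=snapshot(c);cv2.imwrite(f"pics/{c}2.png",s["pixels"][:,:,::-1])
    for q,z in [("lock_grip",.106),("marker_line",.022),("pointer",.022),("tray_handle",.054),("tablet_box",0)]:
        for d in place_of(c,q)[:1]: print(c,q,round(d["score"],2),np.round(d["pixel"]),atz(s,d["pixel"],z).round(4),w2b(p,atz(s,d["pixel"],z)).round(4))
a=cv2.imread("pics/wrist2.png");b=cv2.imread("pics/side2.png")[170:290,270:360]
cv2.imwrite("pics/v4.png",np.hstack([cv2.resize(a[40:340,160:460],(400,400)),cv2.resize(b,(300,400),interpolation=cv2.INTER_CUBIC)]))
E
```

```text
wrist lock_grip 0.7 [325. 296.] [ 0.5057 -0.0264  0.106 ] [-0.1104  0.0041]
wrist marker_line 0.47 [284. 278.] [ 0.4502 -0.0586  0.022 ] [-0.135   0.0633]
wrist pointer 0.53 [328. 295.] [ 0.5153 -0.0777  0.022 ] [-0.1625  0.0013]
wrist tray_handle 0.89 [326. 296.] [ 0.5105 -0.0596  0.054 ] [-0.144   0.0037]
wrist tablet_box 0.84 [329. 182.] [0.495  0.0808 0.    ] [-0.0027  0.0005]
side lock_grip 0.51 [307. 195.] [0.4942 0.0752 0.106 ] [-0.0082  0.002 ]
side marker_line 0.71 [335. 232.] [ 0.5251 -0.0312  0.022 ] [-0.1178 -0.0146]
side pointer 0.81 [311. 238.] [ 0.4538 -0.012   0.022 ] [-0.0893  0.0536]
side tray_handle 0.88 [336. 227.] [ 0.5232 -0.041   0.054 ] [-0.1272 -0.0114]
side tablet_box 0.69 [307. 216.] [0.5057 0.0943 0.    ] [ 0.0092 -0.012 ]
```

View pics/v4.png

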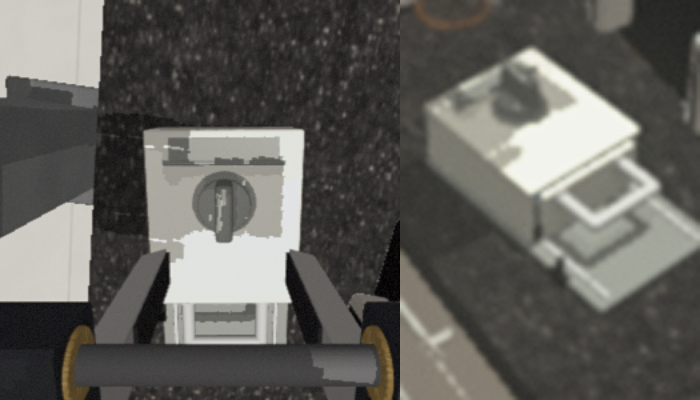

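Emit:
apply_moves(
  commands=[
    [0,0,-0.14,0,-0.03,0,42],
    [0,0,-0.28,0.005,-0.06,0,42],
    [0,0,-0.42,0.01,-0.09,0,42],
    [0,0,-0.56,0.017,-0.12,0,42],
    [0,0,-0.7,0.017,-0.142,0,42],
  ],
)

```text
time: 8.4
tool_pos: [0.5133, -0.0597, 0.212]
ee_rot: [-3.141, 0.0, 1.001]
wrist_force: [-1.0, 0.3, 0.0]
width: 0.039
finger_force: 0.0
```

Emit:
apply_moves(
  commands=[
    [0,0,-0.14,0,0,0,42],
    [0,0,-0.28,0,0,0,42],
    [0,0,-0.42,0,0,0,42],
    [0,0,-0.56,0,0,-0.02,42],
    [0,0,-0.7,0,0,-0.04,42],
  ],
)

```text
time: 8.9
tool_pos: [0.5135, -0.0582, 0.1726]
ee_rot: [3.141, -0.002, 0.302]
wrist_force: [-1.0, 0.7, -0.6]
width: 0.0394
finger_force: 0.0
```

Emit:
apply_moves(
  commands=[
    [0,0,-0.14,0,0,-0.04,42],
    [0,0,-0.171,0,0,-0.06,42],
    [0,0,-0.171,0,0,-0.06,42],
    [0,0,-0.171,0,0,-0.06,42],
    [0,0,-0.171,0,0,-0.06,42],
  ],
)

```text
time: 9.4
tool_pos: [0.5143, -0.0583, 0.1145]
ee_rot: [3.14, -0.003, 0.137]
wrist_force: [-0.6, -0.1, 0.9]
width: 0.0395
finger_force: 0.0
```

```bash
python3 - <<'E'
from h import *
from scipy.spatial.transform import Rotation as Ro
o=get_obs();R=Ro.from_euler('xyz',o["ee_rot"]).as_matrix();print(o["time"],o["tool_pos"],np.degrees(np.arctan2(R[1,1],R[0,1])),o["width"],o["wrist_force"],o["joint_positions"])
p=np.array([.4951,.0836,1.7035])
for c in ["wrist","side"]:
    s=snapshot(c);cv2.imwrite(f"pics/{c}3.png",s["pixels"][:,:,::-1])
    for q,z in [("marker_line",.022),("pointer",.022),("tray_handle",.054)]:
        for d in place_of(c,q)[:1]: print(c,q,round(d["score"],2),np.round(d["pixel"]),atz(s,d["pixel"],z).round(4),w2b(p,atz(s,d["pixel"],z)).round(4))
a=cv2.imread("pics/wrist3.png");b=cv2.imread("pics/side3.png")[170:290,270:360]
cv2.imwrite("pics/v5.png",np.hstack([cv2.resize(a,None,fx=.78,fy=.78)[:300],cv2.resize(b,(225,300),interpolation=cv2.INTER_CUBIC)]))
E
```

```text
9.4 [ 0.51428056 -0.0582743   0.11448774] -82.1304325183995 0.03950845536909299 [-0.63330943 -0.07641225  0.91638728] [-2.22354321e-01  4.86839613e-02  1.59320427e+00 -7.75314657e-05
  1.49618100e+00  1.21109564e+00]
wrist marker_line 0.63 [321. 265.] [ 0.4493 -0.0588  0.022 ] [-0.1351  0.0642]
wrist tray_handle 0.69 [327. 216.] [ 0.5118 -0.0568  0.054 ] [-0.1414  0.002 ]
side marker_line 0.48 [318. 248.] [ 0.4485 -0.0572  0.022 ] [-0.1334  0.0648]
side pointer 0.94 [313. 239.] [ 0.456  -0.0184  0.022 ] [-0.0959  0.0522]
side tray_handle 0.57 [334. 230.] [ 0.5099 -0.0474  0.054 ] [-0.1318  0.0027]
```

View pics/v5.png

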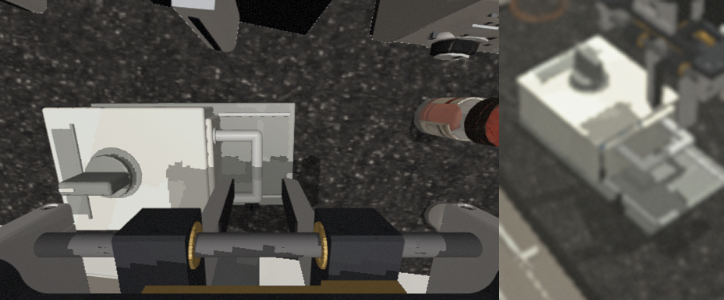

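Emit:
apply_moves(
  commands=[
    [0,0,0,0,0,-0.03,42],
    [0,0,0,0,0,-0.055,42],
    [0,0,0,0,0,-0.07,42],
    [0,0,0,0,0,-0.078,42],
    [0,0,0,0,0,-0.078,42],
  ],
)

```text
time: 10.3
tool_pos: [0.5121, -0.0578, 0.0334]
ee_rot: [-3.141, 0.002, 0.137]
wrist_force: [0.3, 0.7, -0.0]
width: 0.0396
finger_force: 0.0
```

Emit:
apply_moves(
  commands=[
    [0,0,0,0,0,0,20],
    [0,0,0,0,0,0,0],
    [0,0,0,0,0,0,0],
    [0,0,0,0,0,0,0],
    [0,0,0,0,0,0,0],
  ],
)

```text
time: 10.8
tool_pos: [0.5135, -0.0574, 0.0353]
ee_rot: [-3.141, -0.002, 0.137]
wrist_force: [-0.8, 2.1, 2.2]
width: 0.0108
finger_force: 30.0
```

Emit:
apply_moves(
  commands=[
    [0,0,0,0.001,-0.006,0,0],
    [0,0,0,0.0018,-0.0135,0,0],
    [0,0,0,0.0028,-0.021,0,0],
    [0,0,0,0.004,-0.03,0,0],
    [0,0,0,0.004,-0.03,0,0],
  ],
)

```text
time: 11.3
tool_pos: [0.5179, -0.0889, 0.0352]
ee_rot: [-3.141, -0.002, 0.135]
wrist_force: [-0.5, 4.9, 5.4]
width: 0.011
finger_force: 30.0
```

```bash
python3 - <<'E'
from h import *
o=get_obs();p=np.array([.4951,.0836,1.7035]);print(o["time"],o["tool_pos"],w2b(p,o["tool_pos"]),o["wrist_force"],o["width"])
for c in ["wrist","side","scene"]:
    s=snapshot(c);cv2.imwrite(f"pics/{c}4.png",s["pixels"][:,:,::-1])
    for q,z in [("marker_line",.022),("pointer",.022),("tray_handle",.054)]:
        for d in place_of(c,q)[:1]: print(c,q,round(d["score"],2),np.round(d["pixel"],1),w2b(p,atz(s,d["pixel"],z)).round(4))
b=cv2.imread("pics/side4.png")[225:265,295:345];d=cv2.imread("pics/scene4.png")[205:245,295:345]
cv2.imwrite("pics/v6.png",np.hstack([cv2.resize(b,(400,320),interpolation=cv2.INTER_CUBIC),cv2.resize(d,(400,320),interpolation=cv2.INTER_CUBIC)]))
E
```

```text
11.3 [ 0.51794935 -0.08893488  0.03524376] [-0.17404122  0.00018042] [-0.4681137   4.93302508  5.41036162] 0.011039229616388119
wrist tray_handle 0.96 [330.3 249.7] [-0.1747 -0.0011]
side marker_line 0.58 [316.8 246.2] [-0.126   0.0631]
side pointer 0.86 [317.1 245.8] [-0.1253  0.0614]
scene marker_line 0.42 [323. 232.] [-0.1356  0.0518]
scene pointer 0.56 [320.3 230.9] [-0.1254  0.0508]
scene tray_handle 0.98 [340.6 214.6] [-0.1576 -0.0224]
```

View pics/v6.png

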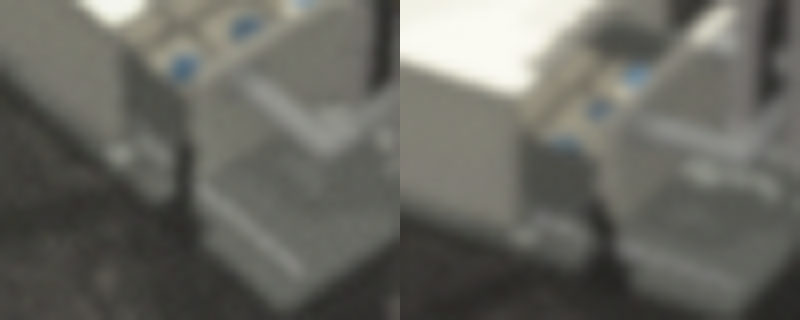

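Emit:
apply_moves(
  commands=[
    [0,0,0,0.0003,-0.002,0,0],
    [0,0,0,0.0006,-0.004,0,0],
    [0,0,0,0.0009,-0.006,0,0],
    [0,0,0,0.001,-0.008,0,0],
    [0,0,0,0.001,-0.008,0,0],
  ],
)

```text
time: 12.4
tool_pos: [0.5189, -0.0959, 0.0353]
ee_rot: [-3.141, -0.002, 0.136]
wrist_force: [1.2, 5.1, 6.0]
width: 0.0111
finger_force: 30.0
```

```bash
python3 - <<'E'
from h import *
o=get_obs();p=np.array([.4951,.0836,1.7035]);print(o["time"],o["tool_pos"],w2b(p,o["tool_pos"]),o["wrist_force"],o["width"])
T=[]
for c in ["side","scene"]:
    L=[snapshot(c) for _ in range(1)]
    s=L[0];now=s["pixels"][:,:,::-1].copy();cv2.imwrite(f"pics/{c}5.png",now)
    for q,z in [("marker_line",.022),("pointer",.022),("tray_handle",.054)]:
        for d in place_of(c,q)[:1]: print(c,q,round(d["score"],2),np.round(d["pixel"],1),w2b(p,atz(s,d["pixel"],z)).round(4))
    ctr=proj(s,b2w(p,[[-.125,.062,.02]]))[0].round().astype(int)
    for i,im in enumerate([cv2.imread(f"pics/{c}3.png"),now]):
        x0,y0=ctr-[14,14];k=10
        C=cv2.resize(im[y0:y0+28,x0:x0+28],None,fx=k,fy=k,interpolation=cv2.INTER_NEAREST)
        C=np.clip(C.astype(int)*1.8,0,255).astype(np.uint8)
        for x,y,col in [(-.1335,.068,(0,0,255)),(-.094 if i==0 else -.1335,.058,(0,255,0))]:
            e=(proj(s,b2w(p,[[x,y,.010],[x,y,.03]]))-[x0,y0]+.5)*k
            cv2.line(C,*[tuple(map(int,v)) for v in e],col,1)
        T.append(C)
cv2.imwrite("pics/v7.png",np.vstack([np.hstack(T[:2]),np.hstack(T[2:])]))
E
```

```text
12.4 [ 0.51894669 -0.09592049  0.03527727] [-1.81097374e-01  1.16140923e-04] [1.23793463 5.07153096 6.02393884] 0.011122732349145665
side marker_line 0.54 [401.4 278.5] [-0.3654 -0.0343]
side pointer 0.87 [320.2 244.6] [-0.1275  0.0513]
side tray_handle 0.89 [345.2 238.2] [-0.1775  0.0003]
scene marker_line 0.51 [322.8 231.6] [-0.134   0.0502]
scene pointer 0.6 [321.7 231.2] [-0.13  0.05]
scene tray_handle 0.88 [343.4 218.1] [-0.1749 -0.008 ][ WARN:0@3.891] global loadsave.cpp:275 findDecoder imread_('pics/scene3.png'): can't open/read file: check file path/integrity
Traceback (most recent call last):
TypeError: 'NoneType' object is not subscriptable
```

```bash
python3 - <<'E'
from h import *
p=np.array([.4951,.0836,1.7035])
T=[]
for c,old in [("side","side3"),("scene","scene1")]:
    s=snapshot(c);now=s["pixels"][:,:,::-1].copy()
    x0,y0=proj(s,b2w(p,[[-.125,.062,.02]]))[0].round().astype(int)-[14,14];k=10
    for i,im in enumerate([cv2.imread(f"pics/{old}.png"),now]):
        C=cv2.resize(im[y0:y0+28,x0:x0+28],None,fx=k,fy=k,interpolation=cv2.INTER_NEAREST)
        C=np.clip(C.astype(int)*1.8,0,255).astype(np.uint8)
        for x,y,col in [(-.1335,.068,(0,0,255)),(-.094 if i==0 else -.133,.058,(0,255,0))]:
            e=(proj(s,b2w(p,[[x,y,.010],[x,y,.03]]))-[x0,y0]+.5)*k
            cv2.line(C,*[tuple(map(int,v)) for v in e],col,1)
        T.append(C)
cv2.imwrite("pics/v7.png",np.vstack([np.hstack(T[:2]),np.hstack(T[2:])]))
E
```

```text
(no output)
```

View pics/v7.png

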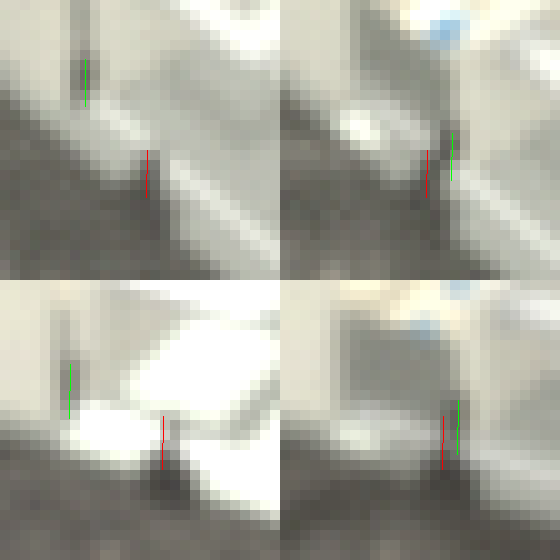

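```bash
python3 - <<'E'
from h import *
p=np.array([.4951,.0836,1.7035])
T=[]
def crop(im,s,x):
    x0,y0=proj(s,b2w(p,[[-.12,.06,.02]]))[0].round().astype(int)-[35,35];k=6
    C=cv2.resize(im[y0:y0+70,x0:x0+60],None,fx=k,fy=k,interpolation=cv2.INTER_NEAREST)
    return np.clip(C.astype(int)*1.8,0,255).astype(np.uint8)
s=snapshot("wrist");now=s["pixels"][:,:,::-1].copy();cv2.imwrite("pics/wrist6.png",now)
print(proj(s,b2w(p,[[-.1335,.066,.03],[-.133,.056,.03]])),proj(s,b2w(p,[[-.12,.06,.02]]))[0].round()-35)
for q in ["marker_line","pointer"]:
    print([(round(d["score"],2),d["pixel"],w2b(p,atz(s,d["pixel"],.022))) for d in place_of("wrist",q)[:2]])
a=crop(now,s,0)
b=cv2.imread("pics/wrist3.png")[220:290,290:350];b=np.clip(cv2.resize(b,None,fx=6,fy=6,interpolation=cv2.INTER_NEAREST).astype(int)*1.8,0,255).astype(np.uint8)
cv2.imwrite("pics/v8.png",np.hstack([b,a]))
E
```

```text
[[263.56516687 321.87285834]
 [262.13673835 309.77491456]] [213. 271.]
[]
[]
```

View pics/v8.png

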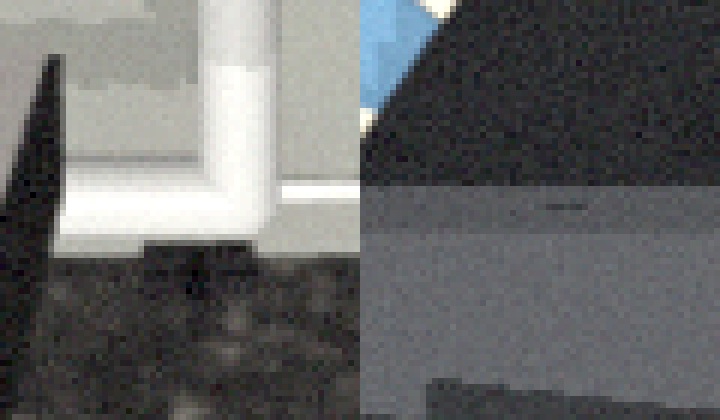

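```bash
python3 - <<'E'
from h import *
p=np.array([.4951,.0836,1.7035])
s=snapshot("wrist");o=get_obs()
K,R,t=cam(s);C=-R.T@t+np.array([.51428,-.05827,.11449])-o["tool_pos"];s["tvec"]=-R@C
print(o["time"],w2b(p,o["tool_pos"]))
f=lambda c,r,z:w2b(p,atz(s,(290+c/6-.5,220+r/6-.5),z)).round(4)
print("clip",[(z,f(143,246,z),f(200,246,z),f(255,246,z)) for z in (.01,.016,.022,.03)])
print("bar",f(203,100,.054),f(239,100,.054),f(275,100,.054))
print("fin",f(200,280,.03), "plate edge",f(300,256,.008))
E
```

```text
13.1 [-1.80954662e-01  9.34161934e-05]
clip [(0.01, array([-0.1262,  0.065 ]), array([-0.1362,  0.065 ]), array([-0.1458,  0.0649])), (0.016, array([-0.1265,  0.0621]), array([-0.1363,  0.0621]), array([-0.1458,  0.062 ])), (0.022, array([-0.1269,  0.0592]), array([-0.1365,  0.0592]), array([-0.1457,  0.0591])), (0.03, array([-0.1274,  0.0553]), array([-0.1367,  0.0553]), array([-0.1457,  0.0553]))]
bar [-0.1378  0.0207] [-0.143   0.0207] [-0.1482  0.0206]
fin [-0.1367  0.0614] plate edge [-0.1538  0.0678]
```

Emit:
apply_moves(
  commands=[
    [0,0,0,0.0002,-0.001,0,0],
    [0,0,0,0.0003,-0.002,0,0],
    [0,0,0,0.0004,-0.0025,0,0],
    [0,0,0,0.0004,-0.0025,0,0],
    [0,0,0,0.0004,-0.0025,0,0],
  ],
)

```text
time: 13.6
tool_pos: [0.5192, -0.0981, 0.0352]
ee_rot: [-3.14, -0.002, 0.136]
wrist_force: [-0.0, 5.9, 6.4]
width: 0.0114
finger_force: 30.0
```

```bash
python3 - <<'E'
from h import *
p=np.array([.4951,.0836,1.7035]);T=[]
for c in ["side","scene"]:
    for i in range(4):
        s=snapshot(c)
        print(c,*[(q[:7],round(d["score"],2),np.round(d["pixel"],1),w2b(p,atz(s,d["pixel"],.022)).round(4)) for q in ("marker_line","pointer") for d in place_of(c,q)[:1]])
    x0,y0=proj(s,b2w(p,[[-.13,.062,.02]]))[0].round().astype(int)-[14,14];k=10
    im=s["pixels"][:,:,::-1]
    C=np.clip(cv2.resize(im[y0:y0+28,x0:x0+28],None,fx=k,fy=k,interpolation=cv2.INTER_NEAREST).astype(int)*1.8,0,255).astype(np.uint8)
    for x,y,col in [(-.1355,.066,(0,0,255)),(-.1355,.058,(0,255,0))]:
        e=(proj(s,b2w(p,[[x,y,.010],[x,y,.03]]))-[x0,y0]+.5)*k
        D=C.copy() if col[2] else D
        cv2.line(D,*[tuple(map(int,v)) for v in e],col,1)
    T.append(np.vstack([C,D]))
o=get_obs();print(o["time"],w2b(p,o["tool_pos"]),o["finger_force"],o["wrist_force"],np.abs(o["qvel"]).max())
cv2.imwrite("pics/v9.png",np.hstack(T))
for c in ["wrist","side"]:
    snapshot(c)
    print([(q,np.round(place_of(c,q)[0]["pixel"],1)) for q in("salt_shaker","spice_jar") if place_of(c,q)])
E
```

```text
side ('marker_', 0.62, array([304.4, 195.8]), array([ 0.0733, -0.0531])) ('pointer', 0.7, array([306.9, 196.3]), array([ 0.066 , -0.0578]))
side ('marker_', 0.36, array([317.3, 245.5]), array([-0.1248,  0.0601])) ('pointer', 0.57, array([321.2, 244.8]), array([-0.13  ,  0.0496]))
side ('marker_', 0.42, array([318.4, 248.2]), array([-0.135 ,  0.0647])) ('pointer', 0.73, array([319.3, 246.3]), array([-0.131 ,  0.0578]))
side ('marker_', 0.56, array([346.1, 240.1]), array([-0.163, -0.019])) ('pointer', 0.92, array([321.8, 247.4]), array([-0.139 ,  0.0551]))
scene ('marker_', 0.6, array([322.5, 231.2]), array([-0.1321,  0.0487])) ('pointer', 0.87, array([321.9, 230.8]), array([-0.1294,  0.0477]))
scene ('marker_', 0.49, array([320.9, 230.3]), array([-0.1253,  0.0469])) ('pointer', 0.86, array([323.5, 232.6]), array([-0.1386,  0.054 ]))
scene ('marker_', 0.59, array([320. , 232.9]), array([-0.1302,  0.0611])) ('pointer', 0.97, array([322.8, 228.8]), array([-0.1262,  0.0362]))
scene ('marker_', 0.44, array([320.6, 232.2]), array([-0.1298,  0.0567]))
14.8 [-1.83302401e-01  1.17655839e-04] 29.999301731586456 [1.2013987  5.21817198 5.60249619] 0.0015638538605881017
[('spice_jar', array([575.3, 151.4]))]
[('salt_shaker', array([379.1, 313.6])), ('spice_jar', array([399.6, 278.8]))]
```

View pics/v9.png

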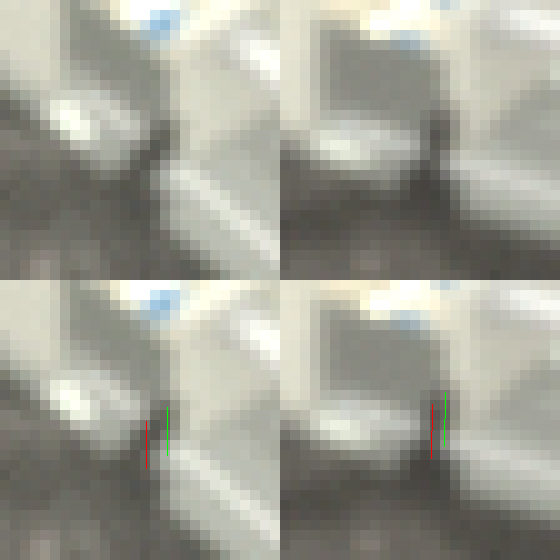

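```bash
python3 -c "
from bench import *
print(close_job())"
```

```text
the job is handed in; nothing more can be done
None
```

I unlocked the knob and pulled the tray out about 41 mm by its handle, then handed the job in with the gripper still holding it. By my estimate the pointer is within about 2 mm of the marker fin; the judging result was not shown.

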